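# Burnish the taped seam on the back of a picture frame

### The arm

A 6-joint arm with a two-finger parallel gripper is mounted at the origin on the work surface. World frame = base frame: x ahead of the robot, y to its left, z up, the work surface at z = 0. Lengths are in m, angles in rad, forces in N, time in s.
With the tool pointing down it reaches from about 0.25 to 0.775 m from the base axis. Payload 4 kg.
Tool frame: the origin (TCP) lies midway between the tips of the shut fingers; the grasp point (between the pads) lies 19 mm behind it; z points along the fingers, y is the line along which they close (so a half turn about z gives the same grasp; the last joint's range is limited). The gripper opens to 94 mm and grips with 3 to 60 N. Pads are 16 mm wide; open, the fingers measure 119 mm over their backs; the gripper's body (75 mm by 177 mm) begins 78 mm behind the grasp point.
Start: joints at [1.183, 0.087, 1.371, -0, 1.684, -0.103], TCP at [0.155, 0.528, 0.206] pointing down, gripper open.
Joint ranges: [-3.1, 3.1], [-0.76, 2.03], [0.27, 2.55], [-1.08, 4.22], [0.17, 2.65], [-2.57, 2.57]. Speed limits (rad/s): [2.79, 2.79, 3.14, 3.14, 3.14, 3.14].

### API

Orientations are given as [roll, pitch, yaw] about the fixed x, y, z axes, in that order (R = Rz(yaw) Ry(pitch) Rx(roll)).
In Python, from bench import sensors, eyes, job gives the robot as it stands.
- The arm moves only by the tool arm_command, never from a script. Its argument "series" is a list of rows, each a list of 7 numbers: the opening, from 0 (shut) to 1 (fully open), then the shift along the tool's x, y, z in cm, then the turn, a rotation vector about the tool's x, y, z in rad. In form: [[fingers, dx, dy, dz, wx, wy, wz], ...]. A call has 1 to 20 rows; each row shifts and turns the commanded pose from where the row before left it, along the tool's axes as they then stand; what a row does not reach is not made up. A row lasts 1/10 s, in which the tool goes at most 50 mm and 8.59 degrees, less where a joint would pass 70% of its speed; a pose out of reach is approached as far as the arm can. A call with a gripper value outside its range is refused whole. The fingers move at their own pace and stop on an object; the grip force is fixed at half the most. Time passes only in rows, so rows that do not move let the fingers close. It gives the time, the measured TCP pose, the force and the opening at its end, in the units of the state.
- sensors.get_obs(): the state, without advancing time (a new reading comes with each control period).
- eyes.snapshot(name): name is "scene" or "top" or "wrist"; returns the picture (480x640x3 uint8, blue, green, red); there is no depth.
- eyes.get_calibration(name): a dict with "mtx" (3x3 intrinsics, pixels), "R" (3x3) and "t" (3): a world point X has camera coordinates R X + t. Camera axes: x right, y down, z forward; pixel columns grow to the right and rows downward; lengths in m; the calibration is good to about 2 mm. The wrist camera is an equidistant fisheye: a pixel r from the principal point sees the ray r / f radians off the axis. A picture is of the moment at which its call begins: read the wrist's pose just before it. get_calibration takes no time and is no camera call; for the wrist camera it gives the pose at the moment of the call.
- job.close_job(): hands the job in, once; it reports no verdict.
The state is a dict: "time": time; "joint_positions": joint angles; "qvel": joint speeds; "joint_torque": joint torques, N m; "tool_pos": TCP position; "ee_rot": TCP orientation; "wrist_force": force on the tool from outside, world axes, zero at the start; "wrist_torque": the same for the moment, N m; "width": finger opening in m.
Only numpy, scipy, OpenCV 4.12 (cv2) and the standard library are available. Lean on these libraries where they do the work, as an engineer would, in place of code of your own. Each camera call takes 0.05 s, during which the arm holds its last target. There are 200 camera calls.

### The job

Take the burnisher (pale wooden grip, blue sole) and rub down the paper tape on the back of the picture frame: one unbroken stroke along the tape from the green dot to the red dot, held upright and pressing the sprung bed about half-way down all the way, never right down to its stop. Then lift it off and leave it standing on the middle of the cork rest.

Things in the scene. Friction and masses are not known exactly. Their poses are not given: they have to be found in the camera images.
- burnisher_center (a point): Burnisher's centre, 32 mm above its underside. Loose hand block, 0.2 kg, 64 mm high: blue sole plate 60 x 60 x 10 mm, and from its middle up to the top a square pale wooden grip 36 x 36 mm. z up; x, y square to the grip's faces: grip either pair from above, at the centre or a little higher. Starts upright on the bench. Its twin with red grip and black sole, and a 60 mm high jar, stand 100 mm or more away: not used.
- seam (a point): Middle of the white paper tape (36 mm wide) on the frame's flat, level back, 64 mm above the bench; sinks with the bed. y runs along the tape: green dot (start) at y = -80 mm, red dot (finish) at y = +80 mm, both at x = 0. x points across the tape to the frame's middle, z up. The bare flat face spans x -45 to +195, y -130 to +130 mm. Turned up to 25 degrees on the bench.
- bed (a joint): How far the sprung bed under the frame is pressed straight down, in m: 0 up (unloaded), 0.016 at its stop. It stays level. About 1.4 N starts it moving, then 0.7 N per mm: half-way (8 mm) takes about 7 N in all, the stop about 12.6 N. The burnisher's weight alone sinks it at most 2 mm.
- rest: Square cork rest, 90 x 90 mm, 8 mm thick, fixed on the bench. Origin at the middle of its underside, on the bench; z up.
Not all that is in view belongs to the job. Of the things shaped like the rest, the cork one is meant. Leave any orange look-alike of the part that bears burnisher_center alone.

How it is judged:
By the outcome, as a careful person would: the job done as asked, in the order asked, and still so for the second after the job is handed in, with the robot touching nothing.
It also fails if it takes over 56 s, if anything falls off the work surface, if the arm or the gripper's body presses on something with over 40 N, if the wrist force passes 120 N, or if a joint passes its speed limit or range.

## Working session

There is one attempt and no reset: what is moved stays moved. The work goes in short steps, Python scripts to look and compute and a tool call to move; the robot and the scene stay as the last step left them, time stands still between calls to the robot, and variables do not carry over. Pictures are saved under pics/ and viewed, on a budget of 10 in all, crops included, one or two more only if the job needs it, and the job is handed in when it is done.

Besides the shell and the picture viewer there is one more tool, called after ">>>" as name(argument=value, ...) on one line, values as JSON. arm_command: Moves the arm, as the interface text tells. Its arguments: {"type":"object","properties":{"series":{"type":"array","items":{"type":"array","items":{"type":"number"}}}},"required":["series"]}

```bash
mkdir -p pics; python3 - <<'E'
from bench import sensors, eyes, job
import cv2,numpy as np
for n in("top","scene"):
    im=eyes.snapshot(n); cv2.imwrite(f"pics/{n}0.png",im)
    c=eyes.get_calibration(n); print(n,np.round(c["mtx"],1).tolist(),np.round(c["R"],3).tolist(),np.round(c["t"],3))
o=sensors.get_obs();print(o)
E
```

```text
top [[463.1, 0.0, 322.4], [0.0, 463.1, 237.2], [0.0, 0.0, 1.0]] [[0.0, -1.0, 0.024], [-0.999, -0.001, -0.05], [0.05, -0.024, -0.998]] [0.169 0.514 0.945]
scene [[493.2, 0.0, 322.6], [0.0, 493.2, 235.9], [0.0, 0.0, 1.0]] [[0.723, 0.691, 0.005], [0.537, -0.557, -0.634], [-0.435, 0.461, -0.773]] [-0.486 -0.139  1.083]
{'time': 0.1, 'joint_positions': array([ 1.18291958e+00,  8.78848475e-02,  1.37204363e+00,  2.37271861e-05,
        1.68362492e+00, -1.03140981e-01]), 'qvel': array([ 0.00151539, -0.00155364, -0.00438369,  0.00018862,  0.00068048,
       -0.00041635]), 'joint_torque': array([ 2.52714424e-03, -3.41255522e+01, -3.03301227e+01,  7.20430375e-02,
        3.04476614e-02, -1.04667283e-04]), 'tool_pos': array([0.15433213, 0.52740135, 0.20444937]), 'ee_rot': array([-3.13964476e+00, -2.25330738e-04,  2.85685932e+00]), 'wrist_force': array([-0.47564719, -0.49909601, -0.36473091]), 'wrist_torque': array([-0.05893492, -0.00118279,  0.00785427]), 'width': 0.09377253377945086}
```

View pics/top0.png

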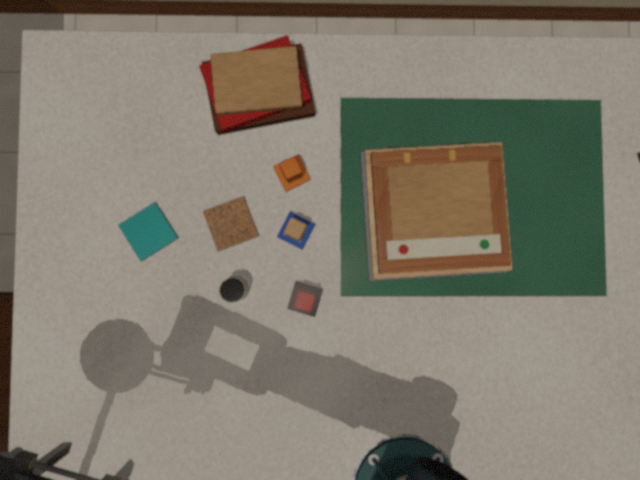

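View pics/scene0.png

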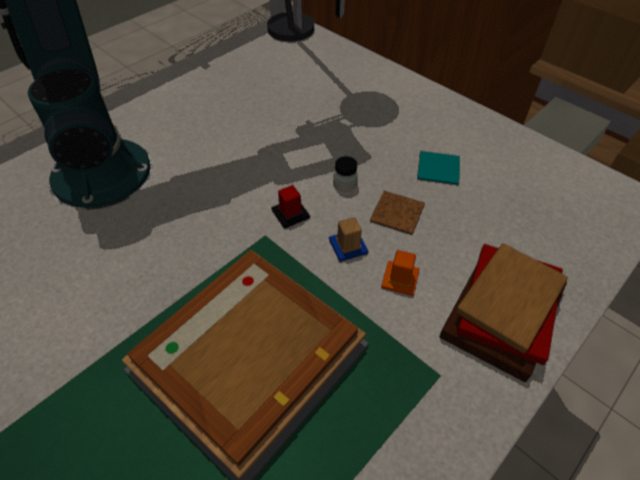

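Candidates for the burnisher in the top view are (296,230) with a blue sole and pale grip, (305,298) with a red grip and black sole (the twin), and (292,172) all orange (the look-alike). The first one fits. For the rest, (231,223) is cork and (148,231) is teal, so the cork one is meant. The tape has its green dot at (485,244) and its red dot at (403,249). Next I measure these and check them in a crop.

```bash
cat > h.py <<'E'
from bench import sensors, eyes
import cv2,numpy as np
def ray(c,uv,z):
    d=c["R"].T@np.linalg.inv(c["mtx"])@np.array([uv[0],uv[1],1.]); o=-c["R"].T@c["t"]
    return o+d*(z-o[2])/d[2]
def blob(im,lo,hi,roi):
    x0,y0,x1,y1=roi; h=cv2.cvtColor(im,cv2.COLOR_BGR2HSV)[y0:y1,x0:x1]
    m=cv2.inRange(h,np.array(lo),np.array(hi))
    cs,_=cv2.findContours(m,cv2.RETR_EXTERNAL,cv2.CHAIN_APPROX_NONE)
    k=max(cs,key=cv2.contourArea).reshape(-1,2).astype(float)+[x0,y0]
    return k
def rect(c,k,z):
    P=np.array([ray(c,p,z)[:2] for p in k]); 
    return cv2.minAreaRect((P*1000).astype(np.float32))
E
python3 - <<'E'
from h import *
im=cv2.imread("pics/top0.png");c=eyes.get_calibration("top")
h=cv2.cvtColor(im,cv2.COLOR_BGR2HSV)
for p in[(296,230),(284,233),(231,223),(403,249),(485,244),(440,247),(285,210)]:print(p,h[p[1],p[0]])
for n,lo,hi,roi,z in[("sole",(100,120,40),(130,255,255),(265,200,330,260),.008),("grip",(5,50,120),(25,200,255),(280,215,312,243),.064),("cork",(5,60,60),(25,255,255),(195,190,265,255),.008),
 ("green",(45,80,50),(90,255,255),(470,236,498,252),.064),("red",(0,150,50),(8,255,255),(392,240,414,258),.064),("tape",(0,0,140),(180,45,255),(380,228,506,265),.064)]:
    try:
        k=blob(im,lo,hi,roi); r=rect(c,k,z); print(n,np.round(r[0],1),np.round(r[1],1),round(r[2],1), k.mean(0).round(1))
    except Exception as e:print(n,e)
cv2.imwrite("pics/crop.png",cv2.resize(im[140:320,190:520],None,fx=2.4,fy=2.4,interpolation=cv2.INTER_CUBIC))
s=cv2.imread("pics/scene0.png");cs=eyes.get_calibration("scene")
for n,lo,hi,roi,z in[("green",(45,80,50),(90,255,255),(160,335,185,360),.064),("red",(0,150,50),(8,255,255),(238,272,258,290),.064),("cork",(5,60,60),(25,255,255),(365,185,430,236),.008)]:
    k=blob(s,lo,hi,roi); r=rect(cs,k,z); print("scene",n,np.round(r[0],1),np.round(r[1],1),round(r[2],1))
E
```

```text
(296, 230) [ 16 115 146]
(284, 233) [ 10  70 116]
(231, 223) [ 13 124 117]
(403, 249) [  1 182 137]
(485, 244) [ 65 148 102]
(440, 247) [ 21  42 159]
(285, 210) [ 16  31 157]
sole [528.8 224. ] [54.8 55.6] 63.5 [295.8 229.9]
grip [527.8 224.7] [32.3 32.3] 63.5 [294.4 228.3]
cork [542.5 359.2] [90.5 90.4] 21.0 [230.2 223.4]
green [ 497.5 -147.8] [15.2 14.1] 44.8 [484.2 244. ]
red [488.   11.7] [11.7 13.8] 0.0 [403. 249.]
tape [494.  -82.6] [ 32.1 188.4] 3.9 [451.7 245.7]
scene green [ 495.6 -148.5] [19.5 18.3] 1.4
scene red [486.3  11.2] [18.4 16.1] 43.9
scene cork [542.2 355.2] [90.9 95.6] 20.7
```

View pics/crop.png

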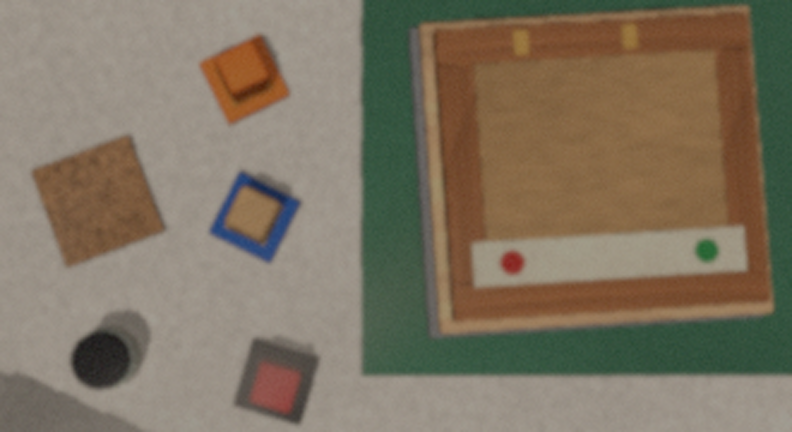

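The crop confirms the choice: blue sole with pale grip at crop (254,215), cork at (98,200), tape dots at (707,250) and (512,262). The dots measure 160 mm apart, the cork 90 mm square, and the two views agree to within about 4 mm. The arm moves above the burnisher next.

>>> arm_command(series=[[1,0,0,0,0,0,0.09],[1,0,0,0,0,0,0.088],[1,-3.36,-0.75,0.4,0,0,0],[1,-3.36,-0.75,0.4,0,0,0],[1,-3.36,-0.75,0.4,0,0,0],[1,-3.36,-0.75,0.4,0,0,0],[1,-3.36,-0.75,0.4,0,0,0],[1,-3.36,-0.75,0.4,0,0,0],[1,-3.36,-0.75,0.4,0,0,0],[1,-3.36,-0.75,0.4,0,0,0],[1,-3.36,-0.75,0.4,0,0,0],[1,-3.36,-0.75,0.4,0,0,0],[1,-3.36,-0.75,0.4,0,0,0],[1,-3.36,-0.75,0.4,0,0,0],[1,-3.36,-0.75,0.4,0,0,0],[1,-3.36,-0.75,0.4,0,0,0],[1,0,0,0,0,0,0],[1,0,0,0,0,0,0],[1,0,0,0,0,0,0]])

```text
time: 2.0
tool_pos: [0.5278, 0.2245, 0.1493]
ee_rot: [-3.142, -0.001, 2.68]
wrist_force: [0.5, 1.1, -0.4]
width: 0.0942
```

```bash
cat >> h.py <<'E'
def st():
    o=sensors.get_obs(); print("t",round(o["time"],2),"pos",(o["tool_pos"]*1000).round(1),"rpy",np.degrees(o["ee_rot"]).round(2),"F",o["wrist_force"].round(2),"w",round(o["width"]*1000,1)); return o
def go(x,y,z,yaw):
    "shift (cm) in tool axes after first turning about tool z by the printed rad"
    o=st(); r=np.degrees(o["ee_rot"][2]); w=-(yaw-r+180)%360; w=w-360 if w>180 else w
    from scipy.spatial.transform import Rotation as R
    M=R.from_euler("xyz",o["ee_rot"])*R.from_euler("z",np.radians(-((yaw-r+180)%360-180)))
    print("turn",round(np.radians(-((yaw-r+180)%360-180)),3),"shift cm",(M.inv().apply(np.array([x,y,z])-o["tool_pos"]*1000)/10).round(2))
E
python3 - <<'E'
from h import *
c=eyes.get_calibration("wrist"); go(528.3,224.3,17,153.5)
print({k:np.round(v,3).tolist() for k,v in c.items()})
cv2.imwrite("pics/w1.png",eyes.snapshot("wrist"))
E
```

```text
t 2.0 pos [527.8 224.5 149.3] rpy [-1.8000e+02 -5.0000e-02  1.5353e+02] F [ 0.45  1.07 -0.35] w 94.2
turn 0.001 shift cm [-0.07  0.   13.23]
{'mtx': [[371.648, 0.0, 324.21], [0.0, 371.648, 242.127], [0.0, 0.0, 1.0]], 'R': [[0.445, 0.895, -0.0], [0.862, -0.428, 0.272], [0.243, -0.121, -0.962]], 't': [-0.435, -0.371, 0.236]}
```

View pics/w1.png

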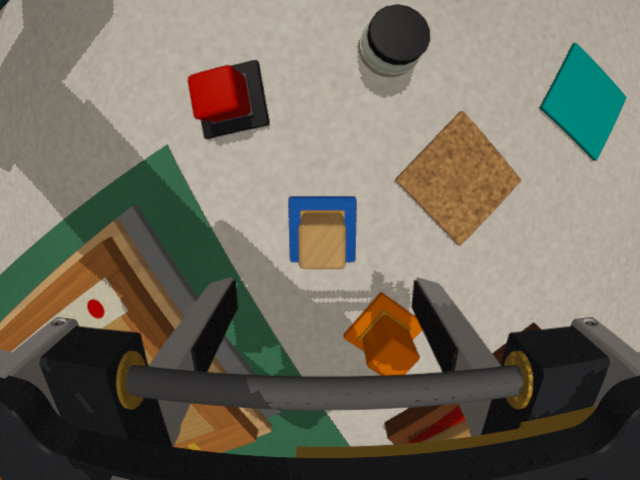

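The wrist view shows the burnisher (sole top edge (289,197)–(355,197), grip top centre (323,255)) lying square to the camera. I'll cast these rays as a cross-check.

```bash
cat >> h.py <<'E'
def wray(c,uv,z):
    f=c["mtx"][0,0]; a=np.array([uv[0]-c["mtx"][0,2],uv[1]-c["mtx"][1,2]]); r=np.hypot(*a); t=r/f
    d=c["R"].T@np.array([*(a/r*np.sin(t)),np.cos(t)]); o=-c["R"].T@c["t"]
    return (o+d*(z-o[2])/d[2])*1000
E
python3 - <<'E'
from h import *
im=cv2.imread("pics/w1.png"); c=eyes.get_calibration("wrist")
k=blob(im,(100,150,60),(130,255,255),(270,180,370,275))
P=np.array([wray(c,p,.010)[:2] for p in k],np.float32)
print("blue rect",cv2.minAreaRect(P))
k=blob(im,(5,60,60),(25,255,255),(390,100,525,250)); print("cork",cv2.minAreaRect(np.array([wray(c,p,.008)[:2] for p in k],np.float32)))
for p in[(299,239),(347,239),(346,268),(300,268)]:print(wray(c,p,.064).round(1))
k=blob(im,(0,180,60),(8,255,255),(80,295,110,322)); print("red",cv2.minAreaRect(np.array([wray(c,p,.064)[:2] for p in k],np.float32)))
E
```

```text
blue rect ((525.6010131835938, 223.03933715820312), (57.93688201904297, 58.404930114746094), 63.592464447021484)
cork ((539.4205322265625, 356.839111328125), (90.44596099853516, 89.78145599365234), 20.964370727539062)
[512.6 210.9  64. ]
[528.4 242.6  64. ]
[548.6 232.2  64. ]
[533.1 201.   64. ]
red ((486.7058410644531, 10.955327987670898), (17.26215934753418, 18.277925491333008), 47.778785705566406)
```

>>> arm_command(series=[[1,0,0,3,0,0,0],[1,0,0,3,0,0,0],[1,0,0,3,0,0,0],[1,0,0,2,0,0,0],[1,0,0,1,0,0,0],[1,0,0,1.1,0,0,0],[1,0,0,0,0,0,0],[1,0,0,0,0,0,0]])

```text
time: 2.85
tool_pos: [0.5291, 0.2243, 0.0195]
ee_rot: [3.14, 0.001, 2.679]
wrist_force: [0.5, 0.3, 0.1]
width: 0.0938
```

>>> arm_command(series=[[0,0,0,0,0,0,0],[0,0,0,0,0,0,0],[0,0,0,0,0,0,0],[0,0,0,0,0,0,0],[0,0,0,0,0,0,0],[0,0,0,0,0,0,0],[0,0,0,0,0,0,0],[0,0,0,0,0,0,0],[0,0,0,0,0,0,0],[0,0,0,0,0,0,0]])

```text
time: 3.85
tool_pos: [0.5284, 0.2237, 0.0184]
ee_rot: [-3.141, -0.0, 2.679]
wrist_force: [-0.5, -1.5, 1.1]
width: 0.036
```

```bash
python3 -c "
from h import *
st()"
```

```text
t 3.85 pos [528.4 223.7  18.4] rpy [-1.7997e+02 -1.0000e-02  1.5348e+02] F [-0.47 -1.52  1.06] w 36.0
```

Gripped at 36.0 mm. Next: lift, turn 30°, and check.

>>> arm_command(series=[[0,0,0,-2,0,0,0],[0,0,0,-3,0,0,0],[0,0,0,-3,0,0,0],[0,0,0,-3,0,0,0],[0,0,0,-2,0,0,0],[0,0,0,0,0,0,-0.1],[0,0,0,0,0,0,-0.1],[0,0,0,0,0,0,-0.1],[0,0,0,0,0,0,-0.1],[0,0,0,0,0,0,-0.12],[0,0,0,0,0,0,0],[0,0,0,0,0,0,0],[0,0,0,0,0,0,0]])

```text
time: 5.15
tool_pos: [0.5285, 0.2239, 0.1482]
ee_rot: [3.142, -0.0, -3.086]
wrist_force: [0.1, 0.8, -2.1]
width: 0.036
```

```bash
python3 -c "
from h import *
go(496.3,-148,145,183.4)
c=eyes.get_calibration('wrist');im=eyes.snapshot('wrist');cv2.imwrite('pics/w2.png',im)"
```

```text
t 5.15 pos [528.5 223.9 148.2] rpy [ 1.8000e+02 -2.0000e-02 -1.7682e+02] F [ 0.06  0.77 -2.08] w 36.0
turn -0.004 shift cm [  5.42 -36.94   0.32]
```

View pics/w2.png

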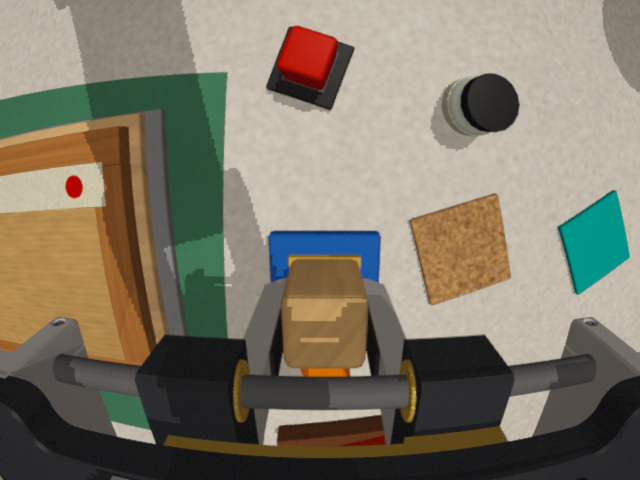

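The burnisher is held upright, with the sole's far edge at row 232 (columns 269–380). I'll check its offset from the TCP.

```bash
python3 -c "
from h import *
o=st();c=eyes.get_calibration('wrist')
from scipy.spatial.transform import Rotation as R
M=R.from_euler('xyz',o['ee_rot'])
for p in[(270,232),(324,232),(379,232)]: print(M.inv().apply(wray(c,p,.1482-.0184+.010)-o['tool_pos']*1000).round(1))"
```

```text
t 5.2 pos [528.5 224.  148.3] rpy [ 1.7999e+02 -2.0000e-02 -1.7679e+02] F [-0.4   0.13 -2.13] w 35.8
[ 32.5 -28.7   8.5]
[32.5 -0.5  8.5]
[32.6 28.3  8.5]
```

>>> arm_command(series=[[0,0.3,-1.5,0,0,0,0],[0,0.3,-2.46,0,0,0,0],[0,0.35,-2.5,0,0,0,0],[0,0.35,-2.5,0,0,0,0],[0,0.35,-2.5,0,0,0,0],[0,0.35,-2.5,0,0,0,0],[0,0.35,-2.5,0,0,0,0],[0,0.35,-2.5,0,0,0,0],[0,0.35,-2.5,0,0,0,0],[0,0.35,-2.5,0,0,0,0],[0,0.35,-2.5,0,0,0,0],[0,0.35,-2.5,0,0,0,0],[0,0.35,-2.5,0,0,0,0],[0,0.35,-2.5,0,0,0,0],[0,0.3,-2,0,0,0,0],[0,0.3,-1,0,0,0,0],[0,0,0,0,0,0,0],[0,0,0,0,0,0,0],[0,0,0,0,0,0,0]])

```text
time: 7.1
tool_pos: [0.4958, -0.1474, 0.1485]
ee_rot: [3.141, 0.0, -3.083]
wrist_force: [-0.3, -0.0, -1.5]
width: 0.0362
```

```bash
python3 -c "
from h import *
go(496.3,-148,145,183.4)
c=eyes.get_calibration('wrist');im=eyes.snapshot('wrist');cv2.imwrite('pics/w3.png',im)"
```

```text
t 7.1 pos [ 495.8 -147.4  148.5] rpy [ 1.7997e+02  1.0000e-02 -1.7667e+02] F [-0.32 -0.03 -1.49] w 36.2
turn -0.001 shift cm [-0.05 -0.07  0.35]
```

View pics/w3.png

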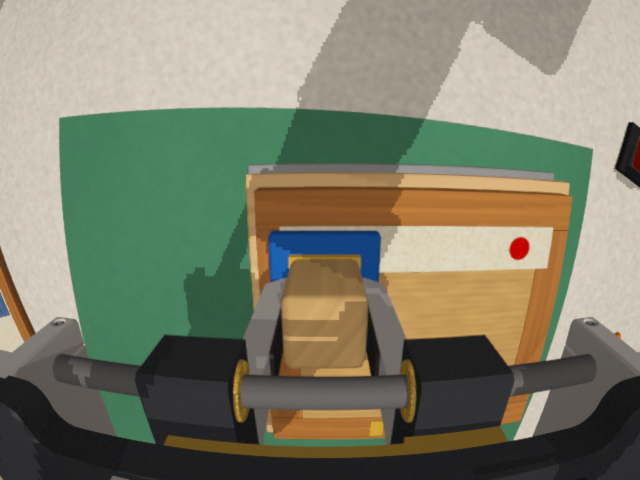

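>>> arm_command(series=[[0,-0.08,0,1,0,0,0],[0,0,-0.2,2,0,0,0],[0,0,-0.1,2,0,0,0],[0,0,0,1,0,0,0],[0,0,0,0.2,0,0,0],[0,0,0,0,0,0,0],[0,0,0,0,0,0,0],[0,0,0,0,0,0,0]])

```text
time: 7.95
tool_pos: [0.4976, -0.1514, 0.0877]
ee_rot: [-3.141, 0.002, -3.084]
wrist_force: [-0.4, 0.0, -1.9]
width: 0.0356
```

```bash
python3 -c "
from h import *
go(496.5,-150,74.4,183.4)"
```

```text
t 7.95 pos [ 497.6 -151.4   87.7] rpy [-1.7994e+02  1.2000e-01 -1.7672e+02] F [-0.41  0.02 -1.89] w 35.6
turn -0.002 shift cm [0.1  0.15 1.33]
```

>>> arm_command(series=[[0,0.05,0,0.2,0,0,0],[0,0,0,0.2,0,0,0],[0,0,0,0.15,0,0,0],[0,0,0,0.15,0,0,0],[0,0,0,0.1,0,0,0],[0,0,0,0.1,0,0,0],[0,0,0,0,0,0,0],[0,0,0,0,0,0,0]])

```text
time: 8.75
tool_pos: [0.4965, -0.1513, 0.0779]
ee_rot: [-3.141, 0.001, -3.084]
wrist_force: [0.0, -0.6, 3.1]
width: 0.0352
```

```bash
python3 -c "
from h import *
go(496.5,-150,74.4,183.4)"
```

```text
t 8.75 pos [ 496.5 -151.3   77.9] rpy [-1.7998e+02  4.0000e-02 -1.7672e+02] F [ 0.02 -0.61  3.1 ] w 35.2
turn -0.002 shift cm [-0.01  0.13  0.35]
```

Force implies about 5.1 mm of bed travel and position about 4.5 mm, so they agree. Press 3 mm more.

>>> arm_command(series=[[0,0,0,0.1,0,0,0],[0,0,0,0.1,0,0,0],[0,0,0,0.1,0,0,0],[0,0,0,0,0,0,0],[0,0,0,0,0,0,0]])

```text
time: 9.25
tool_pos: [0.4965, -0.1513, 0.0748]
ee_rot: [-3.141, 0.001, -3.084]
wrist_force: [-0.5, 0.4, 5.1]
width: 0.0356
```

```bash
python3 -c "
from h import *
for i in range(3): st()
go(486.8,14,74.6,183.4)"
```

```text
t 9.25 pos [ 496.5 -151.3   74.8] rpy [-1.7998e+02  3.0000e-02 -1.7672e+02] F [-0.5   0.43  5.07] w 35.6
t 9.25 pos [ 496.5 -151.3   74.8] rpy [-1.7998e+02  3.0000e-02 -1.7672e+02] F [-0.5   0.43  5.07] w 35.6
t 9.25 pos [ 496.5 -151.3   74.8] rpy [-1.7998e+02  3.0000e-02 -1.7672e+02] F [-0.5   0.43  5.07] w 35.6
t 9.25 pos [ 496.5 -151.3   74.8] rpy [-1.7998e+02  3.0000e-02 -1.7672e+02] F [-0.5   0.43  5.07] w 35.6
turn -0.002 shift cm [-1.000e-02  1.656e+01  1.000e-02]
```

Force and position both give about 8 mm. I start the stroke in sections.

>>> arm_command(series=[[0,0,0.2,0,0,0,0],[0,0,0.4,0,0,0,0],[0,0,0.5,0,0,0,0],[0,0,0.5,0,0,0,0],[0,0,0.5,0,0,0,0],[0,0,0.5,0,0,0,0],[0,0,0.5,0,0,0,0],[0,0,0.5,0,0,0,0],[0,0,0.5,0,0,0,0]])

```text
time: 10.15
tool_pos: [0.4939, -0.1099, 0.0745]
ee_rot: [-3.141, 0.0, -3.084]
wrist_force: [-0.3, -3.8, 5.2]
width: 0.0358
```

```bash
python3 -c "
from h import *
go(486.8,14,74.6,183.4)"
```

```text
t 10.15 pos [ 493.9 -109.9   74.5] rpy [-179.99    0.   -176.72] F [-0.3  -3.78  5.19] w 35.8
turn -0.002 shift cm [-0.03 12.41 -0.02]
```

Steady: no tilt, Fz 5.2 N. Carrying on.

>>> arm_command(series=[[0,0,0.5,0,0,0,0],[0,0,0.5,0,0,0,0],[0,0,0.5,0,0,0,0],[0,0,0.5,0,0,0,0],[0,0,0.5,0,0,0,0],[0,0,0.5,0,0,0,0],[0,0,0.5,0,0,0,0],[0,0,0.5,0,0,0,0],[0,0,0.5,0,0,0,0],[0,0,0.5,0,0,0,0],[0,0,0.5,0,0,0,0],[0,0,0.5,0,0,0,0]])

```text
time: 11.35
tool_pos: [0.4904, -0.0499, 0.0744]
ee_rot: [3.142, -0.0, -3.084]
wrist_force: [0.1, -3.7, 6.0]
width: 0.0359
```

```bash
python3 -c "
from h import *
go(486.8,14,74.6,183.4)"
```

```text
t 11.35 pos [490.4 -49.9  74.4] rpy [ 180.     -0.   -176.72] F [ 0.08 -3.66  6.02] w 35.9
turn -0.002 shift cm [-0.02  6.4  -0.01]
```

>>> arm_command(series=[[0,0,0.5,0,0,0,0],[0,0,0.5,0,0,0,0],[0,0,0.5,0,0,0,0],[0,0,0.5,0,0,0,0],[0,0,0.5,0,0,0,0],[0,0,0.5,0,0,0,0],[0,0,0.5,0,0,0,0],[0,0,0.5,0,0,0,0],[0,0,0.5,0,0,0,0],[0,0,0.5,0,0,0,0],[0,0,0.5,0,0,0,0],[0,0,0.5,0,0,0,0],[0,0,0.3,0,0,0,0],[0,0,0,0,0,0,0],[0,0,0,0,0,0,0]])

```text
time: 12.85
tool_pos: [0.4867, 0.0135, 0.0744]
ee_rot: [3.14, -0.0, -3.084]
wrist_force: [0.3, -1.8, 4.4]
width: 0.0357
```

```bash
python3 -c "
from h import *
go(486.8,14,74.6,183.4)"
```

```text
t 12.85 pos [486.7  13.5  74.4] rpy [ 1.7993e+02 -2.0000e-02 -1.7670e+02] F [ 0.33 -1.76  4.44] w 35.7
turn -0.002 shift cm [-0.01  0.05 -0.02]
```

Reached the finish, 2 mm beyond the red dot. Now lift and turn to match the cork.

>>> arm_command(series=[[0,0,0,-0.5,0,0,0],[0,0,0,-1,0,0,0],[0,0,0,-2,0,0,0],[0,0,0,-2,0,0,0],[0,0,0,-2,0,0,0],[0,0,0,0,0,0,-0.1],[0,0,0,0,0,0,-0.1],[0,0,0,0,0,0,-0.11],[0,0,0,0,0,0,0],[0,0,0,0,0,0,0]])

```text
time: 13.85
tool_pos: [0.4859, 0.0132, 0.1485]
ee_rot: [3.139, -0.002, -2.776]
wrist_force: [0.9, 0.2, -2.2]
width: 0.0357
```

```bash
python3 -c "
from h import *
go(541.5,357.5,149,201)"
```

```text
t 13.85 pos [485.9  13.2 148.5] rpy [ 1.7987e+02 -1.2000e-01 -1.5907e+02] F [ 0.89  0.22 -2.24] w 35.7
turn -0.001 shift cm [-1.753e+01  3.015e+01 -2.000e-02]
```

>>> arm_command(series=[[0,-0.65,1.1,0,0,0,0],[0,-1.2,2.1,0,0,0,0],[0,-1.3,2.25,0,0,0,0],[0,-1.3,2.25,0,0,0,0],[0,-1.3,2.25,0,0,0,0],[0,-1.3,2.25,0,0,0,0],[0,-1.3,2.25,0,0,0,0],[0,-1.3,2.25,0,0,0,0],[0,-1.3,2.25,0,0,0,0],[0,-1.3,2.25,0,0,0,0],[0,-1.3,2.25,0,0,0,0],[0,-1.3,2.25,0,0,0,0],[0,-1.3,2.25,0,0,0,0],[0,-0.7,1.2,0,0,0,0],[0,-0.7,1,0,0,0,0],[0,0,0,0,0,0,0],[0,0,0,0,0,0,0],[0,0,0,0,0,0,0]])

```text
time: 15.65
tool_pos: [0.5425, 0.356, 0.1496]
ee_rot: [-3.141, -0.0, -2.776]
wrist_force: [-0.5, -0.3, -2.7]
width: 0.036
```

```bash
python3 -c "
from h import *
go(541.5,357.5,26.4,201)"
```

```text
t 15.65 pos [542.5 356.  149.6] rpy [-1.7998e+02 -1.0000e-02 -1.5903e+02] F [-0.49 -0.29 -2.7 ] w 36.0
turn -0.001 shift cm [ 0.04  0.18 12.32]
```

Descend to 27.5 mm, then touch down gently.

>>> arm_command(series=[[0,0.04,0.15,2,0,0,0],[0,0,0,3,0,0,0],[0,0,0,3,0,0,0],[0,0,0,2,0,0,0],[0,0,0,1,0,0,0],[0,0,0,0.7,0,0,0],[0,0,0,0.2,0,0,0],[0,0,0,0.1,0,0,0],[0,0,0,0.1,0,0,0],[0,0,0,0.1,0,0,0],[0,0,0,0,0,0,0],[0,0,0,0,0,0,0]])

```text
time: 16.85
tool_pos: [0.5416, 0.3584, 0.0278]
ee_rot: [3.141, 0.0, -2.774]
wrist_force: [0.2, 0.7, -1.5]
width: 0.0361
```

```bash
python3 -c "
from h import *
go(541.5,357.5,26.4,201)"
```

```text
t 16.85 pos [541.6 358.4  27.8] rpy [ 1.7999e+02  3.0000e-02 -1.5896e+02] F [ 0.25  0.67 -1.54] w 36.1
turn 0.001 shift cm [ 0.05 -0.08  0.14]
```

>>> arm_command(series=[[0,0,-0.05,0.05,0,0,0],[0,0,0,0.05,0,0,0],[0,0,0,0.05,0,0,0],[0,0,0,0,0,0,0],[0,0,0,0,0,0,0]])

```text
time: 17.35
tool_pos: [0.5419, 0.3578, 0.0265]
ee_rot: [-3.142, 0.0, -2.774]
wrist_force: [-0.7, -1.0, 1.6]
width: 0.0361
```

```bash
python3 -c "
from h import *
go(541.5,357.5,26.4,201)"
```

```text
t 17.35 pos [541.9 357.8  26.5] rpy [-1.8000e+02  2.0000e-02 -1.5896e+02] F [-0.72 -0.97  1.57] w 36.1
turn 0.001 shift cm [ 0.04 -0.01  0.01]
```

Contact felt (Fz from −2 to +1.6 N) at the expected height. Next: release, rise and back off.

>>> arm_command(series=[[1,0,0,0,0,0,0],[1,0,0,0,0,0,0],[1,0,0,0,0,0,0],[1,0,0,0,0,0,0],[1,0,0,0,0,0,0],[1,0,0,0,0,0,0],[1,0,0,0,0,0,0],[1,0,0,0,0,0,0],[1,0,0,-1,0,0,0],[1,0,0,-2,0,0,0],[1,0,0,-3,0,0,0],[1,0,0,-3,0,0,0],[1,0,0,-3,0,0,0],[1,2,0,-1,0,0,0],[1,3,0,0,0,0,0],[1,3,0,0,0,0,0],[1,3,0,0,0,0,0],[1,3,0,0,0,0,0],[1,0,0,0,0,0,0],[1,0,0,0,0,0,0]])

```text
time: 19.35
tool_pos: [0.4112, 0.3077, 0.1572]
ee_rot: [3.141, 0.003, -2.774]
wrist_force: [-0.9, -0.3, -0.1]
width: 0.0937
```

```bash
python3 - <<'E'
from h import *
st()
im=eyes.snapshot("scene");cv2.imwrite("pics/s9.png",im);c=eyes.get_calibration("scene")
k=blob(im,(100,120,40),(130,255,255),(350,170,450,250)); r=rect(c,k,.018); print("sole",r)
im=eyes.snapshot("top");c=eyes.get_calibration("top")
try:
    k=blob(im,(100,120,40),(130,255,255),(195,185,270,260)); print("top sole",rect(c,k,.016))
except Exception as e: print(e)
E
```

```text
t 19.35 pos [411.2 307.7 157.2] rpy [ 1.7998e+02  1.4000e-01 -1.5895e+02] F [-0.93 -0.31 -0.09] w 93.7
sole ((543.092529296875, 353.1393127441406), (59.34654235839844, 63.49687576293945), 21.367551803588867)
top sole ((542.0533447265625, 358.05047607421875), (54.916019439697266, 55.89418411254883), 20.8042049407959)
```

View pics/s9.png

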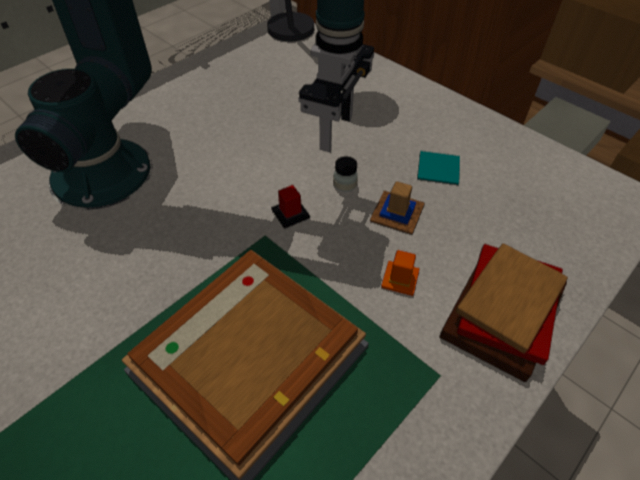

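The burnisher stands upright on the cork at (400,205). In the top view its sole centre is at (542.1, 358.1), against (542.5, 359.2) for the cork. The robot is clear and the other items look undisturbed.

```bash
python3 -c "
from bench import job
print(job.close_job())"
```

```text
the job is handed in; nothing more can be done
None
```

The tape is rubbed down and the burnisher stands on the cork rest; I handed the job in at about 19.5 s of the 56 s allowed. No verdict was reported.

- **Stroke:** One unbroken stroke, started about 3 mm before the green dot and ended about 2 mm past the red one. At each reading the tool was level to within 0.1°. By height, the bed was about 8 mm down at every reading, half of its 16 mm travel. The force readings on the way put it at 7–9.5 mm, and they are noisy by about 1 N.
- **Rest:** In the top view the burnisher's sole is about 1 mm from the middle of the cork. The scene picture shows it upright, with the gripper clear and the other things where they were.
- **Disagreements:** The scene camera's sole centre lay about 5 mm off the top view's in y. It had measured the cork 4 mm off in the same direction, so relative to the cork the two agree within about 2 mm. The wrist-camera checks of where the burnisher sat in the grip differed by 2–3 mm, in opposite directions, so I did not correct for them.

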